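# Crank a carton out of the feeder and lay it in the tray

## Robot

A 6-joint arm with a two-finger parallel gripper is mounted at the origin on a cart in front of the work surface, level with it; the furniture and walls round the work are solid. World frame = base frame: x ahead of the robot, y to its left, z up, the work surface at z = 0. Lengths are in m, angles in rad, forces in N, time in s.
With the tool pointing down it reaches from about 0.275 to 0.75 m from the base axis. Payload 10.2 kg.
Tool frame: the origin (TCP) lies on the front face of the gripper's body, between the roots of the fingers; the fingertips stand 64 mm ahead of it and the grasp point (between the pads) lies 45 mm ahead of it; z points along the fingers, y is the line along which they close (so a half turn about z gives the same grasp; the last joint's range is limited). The gripper opens to 88 mm and grips with 3 to 60 N. Pads are 18 mm wide; open, the fingers measure 123 mm over their backs; the gripper's body (75 mm by 187 mm) begins 45 mm behind the grasp point.
Start: joints at [1.103, 0.313, 1.498, -0, 1.331, -0.223], TCP at [0.127, 0.509, 0.303] pointing down, gripper open.
Joint ranges: [-2.94, 2.94], [-0.97, 2.17], [0.19, 2.56], [-1.23, 4.37], [0.02, 3.11], [-2.88, 2.88]. Speed limits (rad/s): [2.39, 2.39, 3.01, 3.14, 3.14, 3.14].

## Interface

Orientations are given as a 3x3 rotation matrix whose columns are the frame's x, y, z axes.
In Python, from plant import robot, eyes, hand_in gives the robot as it stands (robot), with the cameras (eyes) and the job as plain functions.
- The arm moves only by the shell command python3 steer.py FILE [OPENING], which reads ROWS from the file FILE. ROWS is 1 to 8 rows, parted by a bar, with the numbers parted by spaces; each row has 6 numbers: dx, dy, dz in fractions of the full range, 1 being 0.4 m, then a rotation vector rx, ry, rz in a scale on which 1.0 is 2 rad; each row is the pose to reach, as a shift and turn from the pose commanded when the command began, along the tool's axes at that moment; what a row does not reach only later rows make up. A row lasts 1/8 s, in which the tool goes at most 0.0625 m and 0.188 rad, less where a joint would pass 70% of its speed; a pose out of reach is approached as far as the arm can. OPENING is the finger opening in m, set as the command begins (- or left out keeps the last). The fingers move at their own pace and stop on an object; the grip force is fixed at half the most. Time passes only in rows, so rows that do not move let the fingers close. It prints the time, the measured TCP pose, the force, the opening and the grip force at its end. No shift or turn number may pass 1 either way. Input that does not fit is refused with a message, and nothing moves.
- robot.get_state(): the state, without advancing time (a new reading comes with each control period).
- eyes.read_camera(name): name is "scene" or "top" or "wrist"; returns a dict with "frame" (480x640x3 uint8, red, green, blue), "mtx" (3x3 intrinsics, pixels), "R" (3x3) and "t" (3): a world point X has camera coordinates R X + t; the wrist camera has in their place "tool_from_camera" (4x4, takes a point from camera to tool coordinates, whose origin is the TCP and whose axes are the flange's). Camera axes: x right, y down, z forward; pixel columns grow to the right and rows downward; lengths in m; the calibration is good to about 2 mm. The wrist camera is an equidistant fisheye: a pixel r from the principal point sees the ray r / f radians off the axis. A picture is of the moment at which its call begins: read the wrist's pose just before it. There is no depth.
- hand_in(): hands the job in; it is judged then, once.
The state is a dict: "time": time; "q": joint angles; "qvel": joint speeds; "tau": joint torques, N m; "tool_pos": TCP position; "eef_rot": TCP orientation; "wrist_force": force on the tool from outside, world axes, zero at the start; "wrist_torque": the same for the moment, N m; "opening": finger opening in m; "finger_force": force on a finger pad.
Only numpy, scipy, OpenCV 4.12 (cv2) and the standard library are available. Lean on these libraries where they do the work, as an engineer would, in place of code of your own. Each camera call takes 0.05 s, during which the arm holds its last target. There are 200 camera calls.

## Task

Turn the feeder's crank clockwise, steadily, until the carton sticks out over the front edge of the deck by about half its length; once in every turn the crank goes heavy and then wants to spring ahead, so keep hold there and let it neither run back nor race forward. Then let go of the crank and leave it there, draw the carton straight out by its projecting end and set it down gently, flat in the metal tray. Leave the brown tape roll, the yellow tape measure and the stapler where they are.

Things in the scene. Friction and masses are not known exactly. Their poses are not given: they have to be found in the camera images.
- feeder: Hand-cranked carton feeder, grey and dark steel, fixed to the worktop, 250 x 270 mm, 257 mm high. Origin on the worktop below the crank; -x is its front (to the robot), y to its left, z up. A panel sloping 38 deg from horizontal, facing front and up, carries the crank; left of it a channel runs along x. A pusher plate behind the carton, geared to the crank, moves it to the front
- hood_edge (a point): Middle of the lower front edge of the feeder's dark hood, above the crank, 235 mm above the worktop. The hood is 22 mm thick, 175 mm wide and reaches back from here. At the top of the knob's circle an upright tool would strike it; a tool leaning with the knob's axis clears it
- hub (a point): Point on the crank's turning axis, level with the middle of the knob (52 mm out from the panel). The axis stands square on the panel: in the feeder's frame it points along (-0.616, 0, 0.788), 38 deg from upright, leaning to the front. This point's own axes are the feeder's
- knob_grip (a point): Middle of the crank's black knob, on its axis: sleeve 25 mm across, 46 mm long (25 mm below this point to 21 mm above, along its axis), spinning freely on a pin parallel to the turning axis and 55 mm from it. The flat crank arm lies 30 mm below this point, clear of fingertips 19 mm below it. Grip firmly: up to 18 N along the circle
- crank (a joint): Crank angle, rad, 0 to 13.2 (solid stop); starts at 0 to 1.2. 0: knob at the lowest, front point of its circle. Grows clockwise seen from the robot: lowest, left (+y), top, right. 7.54 mm of pusher per rad: carton out 50 mm at 10.6, 60 mm at 11.9. Friction 0.12 N m; from 0.6 rad before each top (3.14, 9.42) a spring pulls back, up to 0.9 N m, then drives ahead alike
- deck_edge (a point): Middle of the front edge of the channel's deck, 40 mm above the worktop; point axes are the feeder's. The deck runs 235 mm back. Side walls 60 mm apart (76 mm over their outsides) rise 52 mm above the deck; lips on them leave a 44 mm slot and 49 mm of height. The carton can leave only by the open front end. Clear worktop in front of and below the edge
- carton: Closed brown carton 55 x 120 x 45 mm (its y axis is the long one), 0.08 to 0.17 kg. Origin at the middle of its underside. It starts lying in the feeder's channel, long side along the channel, its front end 0 to 15 mm behind the deck's front edge
- tray: Shallow open grey metal tray, fixed to the worktop, 70 x 140 x 22 mm outside (y axis is the long one), 64 x 136 mm inside, floor 3 mm thick. Origin at the middle of its underside. Keep fingertips above its 22 mm walls
- brown_roll: Bystander, loose: brown paper tape roll, 69 mm across, 61 mm high, standing upright. Origin under its centre
- yellow_tape_measure: Bystander, loose: yellow pocket tape measure 33 x 68 x 61 mm. Origin under its centre
- desk_stapler: Bystander, loose: red and black stapler 36 x 145 x 42 mm. Origin under its centre

How it is judged:
By the outcome, as a careful person would: the job done as asked, in the order asked, and still so for the second after the job is handed in, with the robot touching nothing.
It also fails if it takes over 72 s, if anything falls off the work surface, if the arm or the gripper's body presses on something with over 40 N, if the wrist force passes 120 N, or if a joint passes its speed limit or range.

## Working session

There is one attempt and no reset: what is moved stays moved. The work goes in short steps, Python scripts to look and compute and a shell command to move; the robot and the scene stay as the last step left them, time stands still between calls to the robot, and variables do not carry over. Pictures are saved under pics/ and viewed, at most 10 in all, crops included, and the job is handed in when it is done.

```bash
ls; mkdir -p pics; python3 - <<'E'
from plant import robot, eyes, hand_in
import cv2,numpy as np
s=robot.get_state();print(s)
for n in ["scene","top"]:
    c=eyes.read_camera(n);cv2.imwrite(f"pics/{n}0.png",c["frame"][:,:,::-1]);print(n,c["mtx"],c["R"],c["t"])
E
```

```text
pics
plant.py
steer.py
{'time': 0.0, 'q': array([ 1.10262434e+00,  3.13438700e-01,  1.49845288e+00, -1.95058015e-05,
        1.33104125e+00, -2.23366208e-01]), 'qvel': array([-0.0006682 ,  0.0004885 , -0.00145804,  0.00011696, -0.00040069,
       -0.00057375]), 'tau': array([ 1.71297277e-03, -4.02219236e+01, -2.52265263e+01,  6.95142103e-02,
        3.52661067e-02, -8.97756945e-05]), 'tool_pos': array([0.12715746, 0.50918169, 0.30216086]), 'eef_rot': array([[-9.70185460e-01,  2.42363007e-01, -5.87852085e-04],
       [ 2.42363560e-01,  9.70184752e-01, -1.20451420e-03],
       [ 2.78395447e-04, -1.31107609e-03, -9.99999102e-01]]), 'wrist_force': array([-0.81349761,  0.02681174,  0.33645636]), 'wrist_torque': array([-0.04314471,  0.02013652, -0.01701661]), 'finger_force': 0.0, 'opening': 0.08832171781495032}
scene [[551.5332957    0.         321.72790258]
 [  0.         551.5332957  245.34460979]
 [  0.           0.           1.        ]] [[ 0.8522212  -0.5231679  -0.00379197]
 [-0.30747456 -0.49497429 -0.8126868 ]
 [ 0.42329472  0.69375486 -0.58268841]] [-0.35295879  0.35132607  1.02629978]
top [[536.02344618   0.         325.0592693 ]
 [  0.         536.02344618 236.96483062]
 [  0.           0.           1.        ]] [[-0.01487194 -0.99972235 -0.01827723]
 [-0.99797802  0.01597073 -0.06152082]
 [ 0.06179564  0.01732534 -0.99793844]] [0.14275493 0.51672434 1.49258497]
```

View pics/scene0.png

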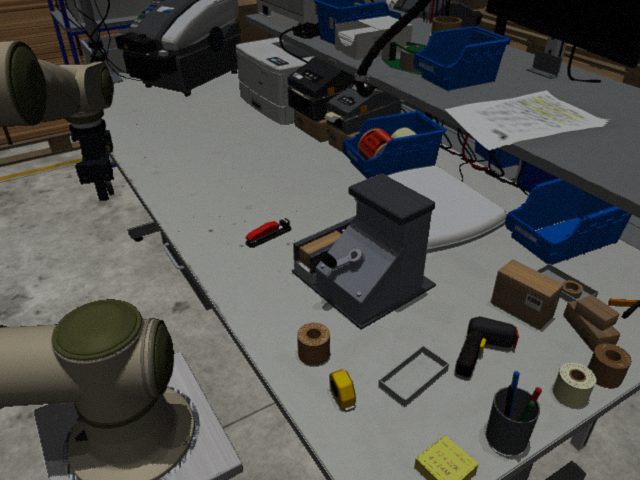

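View pics/top0.png

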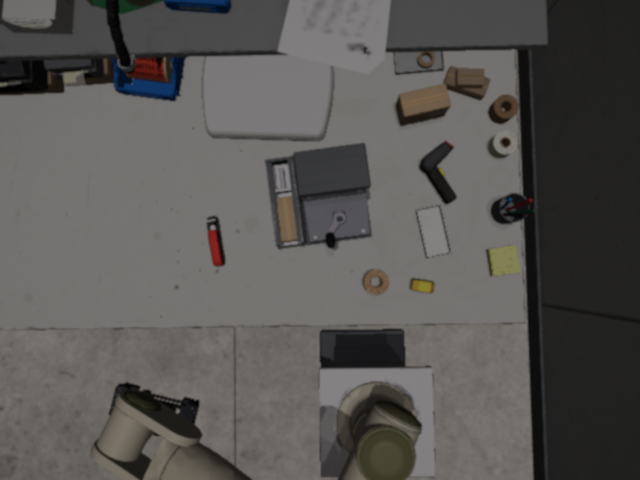

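The scene view shows the feeder at about (370,250), the tray at (413,376), and the roll and tape measure in front of it. In the top view the feeder spans (265-370, 145-247), the knob is at (332,240), the tray at (433,231) and the stapler at (215,241). I'll crop in closer.

```bash
python3 - <<'E'
import cv2,numpy as np
a=cv2.imread("pics/top0.png")[140:300,255:465];b=cv2.imread("pics/scene0.png")[170:330,285:445]
a=cv2.resize(a,None,fx=3.75,fy=3.75,interpolation=cv2.INTER_CUBIC);b=cv2.resize(b,None,fx=3.75,fy=3.75,interpolation=cv2.INTER_CUBIC)
g=lambda x:np.uint8(255*(x/255.)**.6)
cv2.imwrite("pics/a.png",g(a));cv2.imwrite("pics/b.png",g(b))
E
```

```text
(no output)
```

View pics/a.png

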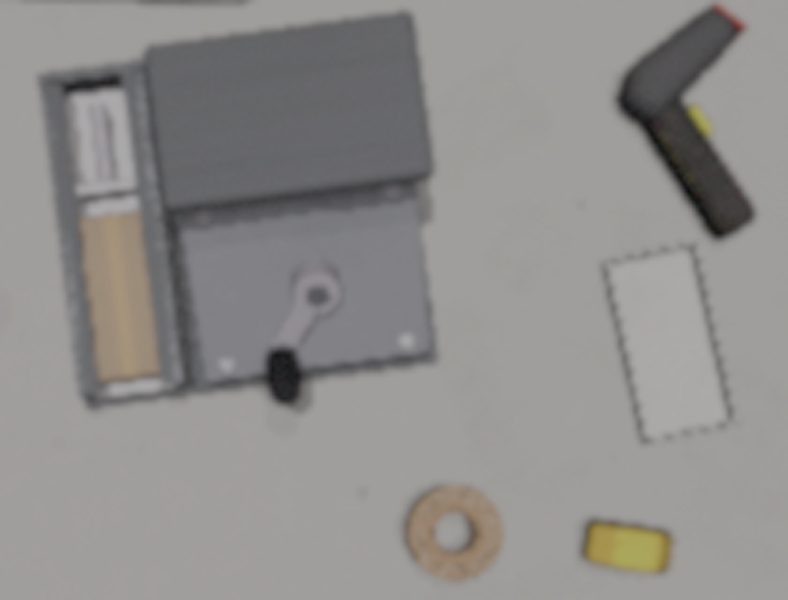

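View pics/b.png

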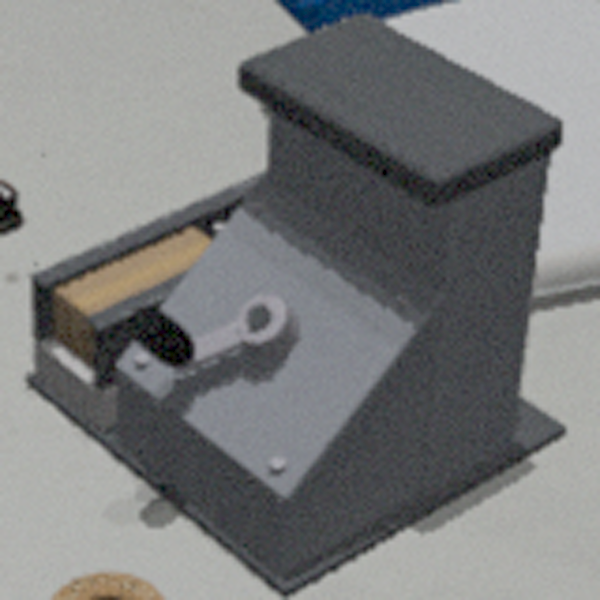

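Crop a shows the hood front edge (172,208)-(432,175), hub screw (318,296), knob centre (284,374), tray corners (603,262), (692,245), (733,425), (645,442) and carton top (82,212)-(158,375). Crop b shows the hub ring at (262,318), the knob at (163,336) and hood lower front corners at about (240,85) and (435,200).

```bash
cat > h.py <<'E'
import numpy as np,cv2
from plant import robot, eyes, hand_in
TM=np.array([[536.02344618,0,325.0592693],[0,536.02344618,236.96483062],[0,0,1]]);TR=np.array([[-0.01487194,-0.99972235,-0.01827723],[-0.99797802,0.01597073,-0.06152082],[0.06179564,0.01732534,-0.99793844]]);Tt=np.array([0.14275493,0.51672434,1.49258497])
SM=np.array([[551.5332957,0,321.72790258],[0,551.5332957,245.34460979],[0,0,1]]);SR=np.array([[0.8522212,-0.5231679,-0.00379197],[-0.30747456,-0.49497429,-0.8126868],[0.42329472,0.69375486,-0.58268841]]);St=np.array([-0.35295879,0.35132607,1.02629978])
top=(TM,TR,Tt);sc=(SM,SR,St)
def ray(c,p):
    M,R,t=c;return -R.T@t,R.T@np.linalg.solve(M,[p[0],p[1],1])
def onz(c,p,z):
    o,d=ray(c,p);return o+d*(z-o[2])/d[2]
def tri(p,q):
    P=cv2.triangulatePoints(TM@np.c_[TR,Tt],SM@np.c_[SR,St],np.array(p,float),np.array(q,float))[:,0];return P[:3]/P[3]
def proj(c,X):
    v=c[0]@(c[1]@X+c[2]);return v[:2]/v[2]
ca=lambda x,y:((x+.5)/3.75-.5+255,(y+.5)/3.75-.5+140)
cb=lambda x,y:((x+.5)/3.75-.5+285,(y+.5)/3.75-.5+170)
E
python3 - <<'E'
from h import *
np.set_printoptions(precision=4,suppress=True)
h1=onz(top,ca(172,208),.257);h2=onz(top,ca(432,175),.257)
g1=onz(sc,cb(240,88),.235);g2=onz(sc,cb(435,203),.235)
print("hood",h1,h2,np.linalg.norm(h1-h2),np.arctan2(*(h1-h2)[:2]));print("scene hood",g1,g2,np.linalg.norm(g1-g2))
b1=onz(top,ca(90,405),.0);b2=onz(top,ca(435,358),.0);print("base",b1,b2,np.linalg.norm(b1-b2),np.arctan2(*(b1-b2)[:2]))
print("hub",tri(ca(318,296),cb(262,318)));print("knob",tri(ca(284,374),cb(163,336)))
T=[onz(top,ca(*p),.022) for p in [(603,262),(692,245),(733,425),(645,442)]];print("tray",np.mean(T,0),np.linalg.norm(T[0]-T[1]),np.linalg.norm(T[1]-T[2]),T[1]-T[2])
C=[onz(top,ca(*p),.085) for p in [(97,380),(158,375),(140,208),(80,215)]];print("carton",*C)
for n,p,z in[("roll",(455,532),.061),("meas",(627,547),.061)]:print(n,onz(top,ca(*p),z))
E
```

```text
hood [0.6048 0.1876 0.257 ] [0.623  0.0223 0.257 ] 0.1663126743317804 -0.10960761605591776
scene hood [0.6064 0.1921 0.235 ] [0.6284 0.0263 0.235 ] 0.1672126666807964
base [0.4916 0.2678 0.    ] [0.5232 0.0053 0.    ] 0.2644037167762432 -0.11972760711932219
hub [0.5591 0.0944 0.138 ]
knob [0.5051 0.1192 0.1299]
tray [ 0.53   -0.1672  0.022 ] 0.0677517499142597 0.13777554166468026 [0.1352 0.0266 0.    ]
carton [0.5058 0.2537 0.085 ] [0.5087 0.2099 0.085 ] [0.6296 0.2214 0.085 ] [0.6253 0.2649 0.085 ]
roll [ 0.3928 -0.0025  0.061 ]
meas [ 0.3802 -0.1264  0.061 ]
```

```bash
cat >> h.py <<'E'
from scipy.spatial.transform import Rotation as Ro
np.set_printoptions(precision=4,suppress=True)
psi=.113;cy,sy=np.cos(psi),np.sin(psi)
F=np.array([[cy,-sy,0],[sy,cy,0],[0,0,1]])
a=F@[-.616,0,.788];u=F@[-.788,0,-.616];yv=F[:,1]
RC=np.c_[u,yv,-a]
def go(P,R):
    s=robot.get_state();E=s["eef_rot"]
    print("t",s["time"],"shift",E.T@(np.asarray(P)-s["tool_pos"]),"rv",Ro.from_matrix(E.T@R).as_rotvec(),"dist",np.linalg.norm(P-s["tool_pos"]))
E
python3 -c "
from h import *
K=np.array([.5051,.1192,.1299]);go(K+.125*a,RC)"
```

```text
t 0.1 shift [-0.3891 -0.3137  0.0741] rv [-0.1196 -0.6567 -0.3442] dist 0.5052300045117828
```

The manual's scale: shifts go in shares of 0.4 m and turns go in shares of 2 rad. Converting my numbers, -0.36 m is -0.9, -0.33 m is -0.825, -0.657 rad is -0.3285.

```bash
echo '-0.1125 -0.0875 0 0 0 0 | -0.225 -0.175 0 -0.01 -0.055 -0.03 | -0.35 -0.275 0.025 -0.02 -0.11 -0.06 | -0.475 -0.375 0.05 -0.03 -0.165 -0.09 | -0.6 -0.475 0.075 -0.04 -0.22 -0.12 | -0.725 -0.575 0.1 -0.05 -0.275 -0.15 | -0.825 -0.675 0.125 -0.06 -0.3285 -0.172 | -0.9 -0.725 0.15 -0.06 -0.3285 -0.172' > next.json && python3 steer.py next.json 0.06
python3 -c "
from h import *
K=np.array([.5051,.1192,.1299]);go(K+.125*a,RC)"
```

```text
time: 1.1
tool_pos: [0.3966, 0.154, 0.2457]
eef_rot: [[-0.79, -0.114, 0.603], [-0.086, 0.993, 0.075], [-0.607, 0.008, -0.794]]
wrist_force: [0.9, 1.1, 0.4]
opening: 0.0598
finger_force: 0.0
t 1.1 shift [-0.011  -0.047   0.0298] rv [ 0.0069 -0.0109 -0.0034] dist 0.05668961000166359
```

Scaled: -0.047 m is -0.1175, 0.03 m is 0.075, -0.011 rad is -0.0055.

```bash
echo '-0.015 -0.06 0.0375 0.0035 -0.0055 -0.0015 | -0.0275 -0.1175 0.075 0.0035 -0.0055 -0.0015 | -0.0275 -0.1175 0.075 0.0035 -0.0055 -0.0015' > next.json && python3 steer.py next.json
python3 - <<'E'
from h import *
K=np.array([.5051,.1192,.1299]);go(K+.045*a,RC)
s=robot.get_state();c=eyes.read_camera("wrist");np.savez("w.npz",p=s["tool_pos"],E=s["eef_rot"],m=c["mtx"],T=c["tool_from_camera"])
print(c["mtx"],c["tool_from_camera"])
def pw(X):
    X=s["eef_rot"].T@(X-s["tool_pos"]);X=np.linalg.inv(c["tool_from_camera"])@np.r_[X,1]
    th=np.arctan2(np.hypot(X[0],X[1]),X[2]);d=X[:2]/np.hypot(X[0],X[1]);return c["mtx"][[0,1],2]+c["mtx"][0,0]*th*d
H=np.array([.5438,.0927,.1577])
f=c["frame"][:,:,::-1].copy()
for X in [K,K+.021*a,H-.025*a]:
    p=pw(X);print(p);cv2.drawMarker(f,tuple(int(round(v)) for v in p),(0,0,255),0,8)
cv2.imwrite("pics/w1.png",f)
E
```

```text
time: 1.48
tool_pos: [0.4288, 0.1113, 0.2278]
eef_rot: [[-0.785, -0.111, 0.61], [-0.086, 0.994, 0.069], [-0.613, 0.002, -0.79]]
wrist_force: [-0.2, 0.3, -0.2]
opening: 0.0599
finger_force: 0.0
t 1.475 shift [-0.0004 -0.0008  0.0794] rv [ 0.     -0.0031 -0.0026] dist 0.0793955383493029
[[371.6483   0.     320.0182]
 [  0.     371.6483 230.5664]
 [  0.       0.       1.    ]] [[-0.0005 -0.9595 -0.2816  0.071 ]
 [ 1.     -0.0005 -0.0001  0.0007]
 [ 0.     -0.2816  0.9595 -0.0816]
 [ 0.      0.      0.      1.    ]]
[317.6365 248.677 ]
[317.3976 261.4763]
[274.0797 298.1945]
```

View pics/w1.png

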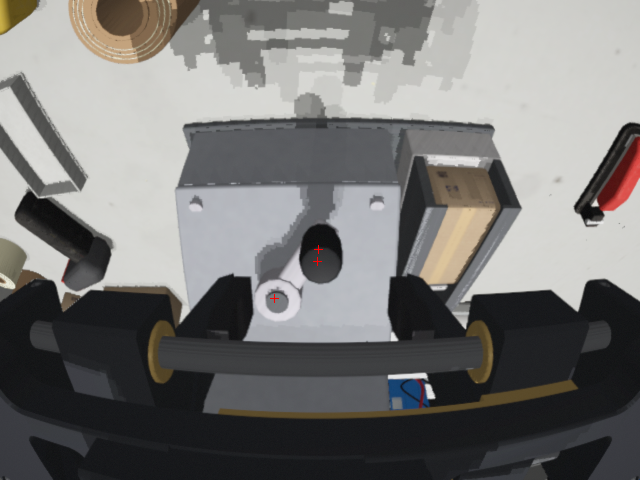

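Markers land 1–2 mm from the true knob, seen at about (321,252) with its top face at (322,262), and from the hub screw at (277,302). The bolts are level at row 204, so the yaw is right. I'll grip now.

Scaled: 0.078 m is 0.195, 0.06 m is 0.15, -0.003 rad is -0.0015.

```bash
echo '0 0.0025 0.075 0 -0.0015 -0.0015 | 0 0.0025 0.15 0 -0.0015 -0.0015 | 0 0.0025 0.195 0 -0.0015 -0.0015 | 0 0.0025 0.195 0 -0.0015 -0.0015' > next.json && python3 steer.py next.json; echo '0 0 0 0 0 0 | 0 0 0 0 0 0 | 0 0 0 0 0 0 | 0 0 0 0 0 0' > next.json && python3 steer.py next.json 0.0
python3 - <<'E'
from h import *
s=robot.get_state();H=np.array([.5438,.0927,.1577])+.0012*yv-.0015*u
g=s["tool_pos"]+.045*s["eef_rot"][:,2]-H;e=np.array([g@u,g@yv,g@a]);print(e,np.hypot(*e[:2]),np.arctan2(e[1],e[0]),s["wrist_force"],s["wrist_torque"])
for th0 in (0.6,1.8,3.0,4.2,5.4):
    print(th0,[(round(.055*(np.cos(t)-np.cos(th0)),4),round(.055*(np.sin(t)-np.sin(th0)),4)) for t in th0+.15*np.arange(1,9)])
E
```

```text
time: 2.02
tool_pos: [0.4756, 0.1199, 0.1665]
eef_rot: [[-0.782, -0.117, 0.612], [-0.092, 0.993, 0.072], [-0.616, 0.0, -0.788]]
wrist_force: [-0.1, 0.1, 0.9]
opening: 0.0601
finger_force: 0.0
time: 2.52
tool_pos: [0.4762, 0.1186, 0.1674]
eef_rot: [[-0.781, -0.115, 0.614], [-0.091, 0.993, 0.07], [-0.618, -0.001, -0.786]]
wrist_force: [-2.1, -2.2, 1.9]
opening: 0.0227
finger_force: 30.0
[0.046  0.0322 0.0022] 0.056174153377964386 0.6103110175826777 [-2.0558 -2.2261  1.941 ] [-0.1208  0.2813 -0.1251]
0.6 [(np.float64(-0.0052), np.float64(0.0064)), (np.float64(-0.0112), np.float64(0.012)), (np.float64(-0.018), np.float64(0.0167)), (np.float64(-0.0255), np.float64(0.0202)), (np.float64(-0.0333), np.float64(0.0226)), (np.float64(-0.0415), np.float64(0.0238)), (np.float64(-0.0497), np.float64(0.0238)), (np.float64(-0.0579), np.float64(0.0225))]
1.8 [(np.float64(-0.0079), np.float64(-0.0025)), (np.float64(-0.0153), np.float64(-0.0061)), (np.float64(-0.0221), np.float64(-0.0108)), (np.float64(-0.0281), np.float64(-0.0164)), (np.float64(-0.0332), np.float64(-0.0229)), (np.float64(-0.0372), np.
[... 437 characters left out ...]
loat64(-0.0557))]
4.2 [(np.float64(0.0075), np.float64(-0.0035)), (np.float64(0.0154), np.float64(-0.0058)), (np.float64(0.0235), np.float64(-0.007)), (np.float64(0.0318), np.float64(-0.0069)), (np.float64(0.0399), np.float64(-0.0055)), (np.float64(0.0478), np.float64(-0.003)), (np.float64(0.0551), np.float64(0.0007)), (np.float64(0.0619), np.float64(0.0054))]
5.4 [(np.float64(0.006), np.float64(0.0057)), (np.float64(0.011), np.float64(0.0122)), (np.float64(0.015), np.float64(0.0194)), (np.float64(0.0179), np.float64(0.0271)), (np.float64(0.0196), np.float64(0.0352)), (np.float64(0.0201), np.float64(0.0434)), (np.float64(0.0193), np.float64(0.0516)), (np.float64(0.0174), np.float64(0.0596))]
```

Scaled: -0.0579 m is -0.1448, -0.0497 m is -0.1243.

```bash
echo '-0.013 0.016 0 0 0 0 | -0.028 0.03 0 0 0 0 | -0.045 0.0418 0 0 0 0 | -0.0638 0.0505 0 0 0 0 | -0.0833 0.0565 0 0 0 0 | -0.1038 0.0595 0 0 0 0 | -0.1243 0.0595 0 0 0 0 | -0.1448 0.0563 0 0 0 0' > next.json && python3 steer.py next.json
cat > chk.py <<'E'
from h import *
s=robot.get_state();H=np.array([.5438,.0927,.1577])+.0012*yv-.0015*u
g=s["tool_pos"]+.045*s["eef_rot"][:,2]-H;e=np.array([g@u,g@yv,g@a])
f=s["wrist_force"];th=np.arctan2(e[1],e[0]);print("t",s["time"],e,"r",np.hypot(*e[:2]),"th",th%6.283,"F(u,y,a)",f@u,f@yv,f@a,"tang",-np.sin(th)*(f@u)+np.cos(th)*(f@yv),"rad",np.cos(th)*(f@u)+np.sin(th)*(f@yv),"open",s["opening"])
E
python3 chk.py
```

```text
time: 3.52
tool_pos: [0.5183, 0.1457, 0.2023]
eef_rot: [[-0.783, -0.115, 0.611], [-0.091, 0.993, 0.07], [-0.615, -0.001, -0.788]]
wrist_force: [-4.9, -9.9, 0.1]
opening: 0.023
finger_force: 30.0
t 3.525 [-0.0107  0.0543  0.002 ] r 0.055375450564464225 th 1.7649865755969312 F(u,y,a) 4.697205335791963 -9.285625765632389 3.7798451515953677 tang -2.8170514439727468 rad -10.017524893304714 open 0.023032171587052248
```

Scaled: -0.0463 m is -0.1158, -0.042 m is -0.105.

```bash
echo '-0.0198 -0.0075 0 0 0 0 | -0.0383 -0.0165 0 0 0 0 | -0.0553 -0.0283 0 0 0 0 | -0.0703 -0.0423 0 0 0 0 | -0.083 -0.0585 0 0 0 0 | -0.093 -0.0765 0 0 0 0 | -0.1005 -0.0958 0 0 0 0 | -0.105 -0.1158 0 0 0 0' > next.json && python3 steer.py next.json|tail -2; python3 chk.py
```

```text
opening: 0.0231
finger_force: 30.0
t 4.525 [-0.0523  0.0124  0.0021] r 0.05376283634917506 th 2.908024643144855 F(u,y,a) -0.3270191362918107 27.22700864372999 0.998960254452956 tang -26.41201887544292 rad 6.619833844175819 open 0.02306827481656241
```

```bash
python3 -c "
import numpy as np
for th0 in (3.0,):
    print([(float(round(.055*(np.cos(t)-np.cos(th0)),4)),float(round(.055*(np.sin(t)-np.sin(th0)),4))) for t in th0+.1*np.arange(1,9)])"; echo '0 0 0 0 0 0' > next.json && python3 steer.py next.json|tail -3;python3 chk.py
```

```text
[(-0.0005, -0.0055), (-0.0005, -0.011), (0.0001, -0.0164), (0.0013, -0.0218), (0.0029, -0.0271), (0.0051, -0.0321), (0.0078, -0.0369), (0.0109, -0.0414)]
wrist_force: [1.3, 2.1, -2.8]
opening: 0.0232
finger_force: 30.0
t 4.65 [-0.0533  0.0091  0.0018] r 0.05405031072082908 th 2.9723838090501427 F(u,y,a) 0.5754866453809616 1.9811268128172719 -3.1612072981669344 tang -2.049746385773059 rad -0.23364092425265787 open 0.023196004043403346
```

Scaled: -0.0414 m is -0.1035, -0.0369 m is -0.0923.

```bash
echo '-0.0013 -0.0138 0 0 0 0 | -0.0013 -0.0275 0 0 0 0 | 0.0003 -0.041 0 0 0 0 | 0.0033 -0.0545 0 0 0 0 | 0.0073 -0.0678 0 0 0 0 | 0.0128 -0.0803 0 0 0 0 | 0.0195 -0.0923 0 0 0 0 | 0.0273 -0.1035 0 0 0 0' > next.json && python3 steer.py next.json|tail -2; python3 chk.py;python3 -c "
import numpy as np
for th0 in (3.8,5.0):
    print([(float(round(.055*(np.cos(t)-np.cos(th0)),4)),float(round(.055*(np.sin(t)-np.sin(th0)),4))) for t in th0+.15*np.arange(1,9)])"
```

```text
opening: 0.0231
finger_force: 30.0
t 5.65 [-0.0431 -0.0326  0.0023] r 0.054040965190889426 th 3.7888985869677967 F(u,y,a) -1.0898463183658649 2.2761764803844327 1.2345180394572401 tang -2.472858837244255 rad -0.5036998496861874 open 0.023131266110396974
[(0.0055, -0.0061), (0.0119, -0.0114), (0.019, -0.0156), (0.0266, -0.0187), (0.0346, -0.0206), (0.0428, -0.0213), (0.051, -0.0208), (0.0591, -0.0191)]
[(0.0077, 0.0029), (0.0149, 0.007), (0.0214, 0.012), (0.0271, 0.018), (0.0318, 0.0248), (0.0354, 0.0322), (0.0379, 0.04), (0.0392, 0.0482)]
```

Tracking is good and the heavy point is passed under control.

Scaled: 0.0591 m is 0.1478, 0.051 m is 0.1275.

```bash
echo '0.0138 -0.0153 0 0 0 0 | 0.0298 -0.0285 0 0 0 0 | 0.0475 -0.039 0 0 0 0 | 0.0665 -0.0468 0 0 0 0 | 0.0865 -0.0515 0 0 0 0 | 0.107 -0.0533 0 0 0 0 | 0.1275 -0.052 0 0 0 0 | 0.1478 -0.0478 0 0 0 0' > next.json && python3 steer.py next.json|tail -2; python3 chk.py
echo '0.0193 0.0073 0 0 0 0 | 0.0373 0.0175 0 0 0 0 | 0.0535 0.03 0 0 0 0 | 0.0678 0.045 0 0 0 0 | 0.0795 0.062 0 0 0 0 | 0.0885 0.0805 0 0 0 0 | 0.0948 0.1 0 0 0 0 | 0.098 0.1205 0 0 0 0' > next.json && python3 steer.py next.json|tail -2; python3 chk.py
python3 -c "
import numpy as np
for th0 in (6.2,7.4):
    print([(float(round(.055*(np.cos(t)-np.cos(th0)),4)),float(round(.055*(np.sin(t)-np.sin(th0)),4))) for t in th0+.15*np.arange(1,9)])"
```

```text
opening: 0.023
finger_force: 30.0
t 6.65 [ 0.0152 -0.0531  0.0022] r 0.0551897537511227 th 4.991030810509617 F(u,y,a) -2.301538424093648 -4.187295574270957 1.52169489016932 tang -3.3651126167801184 rad 3.3921291868494454 open 0.02297250532501581
opening: 0.023
finger_force: 30.0
t 7.65 [ 0.0562 -0.0039  0.0021] r 0.05631983292335493 th 6.214243516284126 F(u,y,a) 2.329082968179967 -3.972003141244975 9.244761399102053 tang -3.8026046986234046 rad 2.5964656617666177 open 0.022981938184562515
[(0.0001, 0.0082), (-0.0011, 0.0164), (-0.0035, 0.0243), (-0.007, 0.0317), (-0.0116, 0.0386), (-0.0172, 0.0447), (-0.0236, 0.0498), (-0.0307, 0.054)]
[(-0.0077, 0.003), (-0.0157, 0.0049), (-0.0239, 0.0056), (-0.0321, 0.005), (-0.0402, 0.0032), (-0.0478, 0.0002), (-0.055, -0.0039), (-0.0614, -0.009)]
```

Scaled: 0.054 m is 0.135, 0.0498 m is 0.1245.

```bash
echo '0.0003 0.0205 0 0 0 0 | -0.0028 0.041 0 0 0 0 | -0.0088 0.0608 0 0 0 0 | -0.0175 0.0793 0 0 0 0 | -0.029 0.0965 0 0 0 0 | -0.043 0.1118 0 0 0 0 | -0.059 0.1245 0 0 0 0 | -0.0768 0.135 0 0 0 0' > next.json && python3 steer.py next.json|tail -2; python3 chk.py
echo '-0.0193 0.0075 0 0 0 0 | -0.0393 0.0123 0 0 0 0 | -0.0598 0.014 0 0 0 0 | -0.0803 0.0125 0 0 0 0 | -0.1005 0.008 0 0 0 0 | -0.1195 0.0005 0 0 0 0 | -0.1375 -0.0098 0 0 0 0 | -0.1535 -0.0225 0 0 0 0' > next.json && python3 steer.py next.json|tail -2; python3 chk.py
python3 -c "
import numpy as np
for th0 in (8.6,9.4,10.2):
    print([(float(round(.055*(np.cos(t)-np.cos(th0)),4)),float(round(.055*(np.sin(t)-np.sin(th0)),4))) for t in th0+.1*np.arange(1,9)])"
```

```text
opening: 0.0231
finger_force: 30.0
t 8.65 [0.0245 0.0502 0.0023] r 0.05585420386827829 th 1.1157144802428283 F(u,y,a) 1.6575638254402314 -6.350905270527439 7.233493378941838 tang -4.280315792492326 rad -4.97598355173749 open 0.023084901826879247
opening: 0.0227
finger_force: 30.0
t 9.65 [-0.0354  0.0416  0.0022] r 0.0545844663680391 th 2.275535758720782 F(u,y,a) 5.746597985670131 -2.410074382313136 7.504373482438785 tang -2.8163142183344707 rad -5.558796736776507 open 0.02274617058156932
[(-0.0038, -0.0039), (-0.0073, -0.0082), (-0.0103, -0.0128), (-0.0128, -0.0177), (-0.0148, -0.0228), (-0.0163, -0.0281), (-0.0172, -0.0335), (-0.0177, -0.039)]
[(0.0001, -0.0055), (0.0008, -0.011), (0.0021, -0.0163), (0.0038, -0.0215), (0.0061, -0.0265), (0.0088, -0.0313), (0.0121, -0.0357), (0.0157, -0.0399)]
[(0.004, -0.0037), (0.0084, -0.007), (0.0131, -0.0099), (0.0181, -0.0123), (0.0233, -0.0141), (0.0286, -0.0155), (0.034, -0.0163), (0.0395, -0.0165)]
```

Scaled: -0.039 m is -0.0975, -0.0335 m is -0.0838.

```bash
echo '-0.0095 -0.0098 0 0 0 0 | -0.0183 -0.0205 0 0 0 0 | -0.0258 -0.032 0 0 0 0 | -0.032 -0.0443 0 0 0 0 | -0.037 -0.057 0 0 0 0 | -0.0408 -0.0703 0 0 0 0 | -0.043 -0.0838 0 0 0 0 | -0.0443 -0.0975 0 0 0 0' > next.json && python3 steer.py next.json|tail -2; python3 chk.py
echo '0.0003 -0.0138 0 0 0 0 | 0.002 -0.0275 0 0 0 0 | 0.0053 -0.0408 0 0 0 0 | 0.0095 -0.0538 0 0 0 0 | 0.0153 -0.0663 0 0 0 0 | 0.022 -0.0783 0 0 0 0 | 0.0303 -0.0893 0 0 0 0 | 0.0393 -0.0998 0 0 0 0' > next.json && python3 steer.py next.json|tail -2; python3 chk.py
echo '0.01 -0.0093 0 0 0 0 | 0.021 -0.0175 0 0 0 0 | 0.0328 -0.0248 0 0 0 0 | 0.0453 -0.0308 0 0 0 0 | 0.0583 -0.0353 0 0 0 0 | 0.0715 -0.0388 0 0 0 0 | 0.085 -0.0408 0 0 0 0 | 0.0988 -0.0413 0 0 0 0' > next.json && python3 steer.py next.json|tail -2; python3 chk.py
python3 -c "
import numpy as np
for th0 in (11.0,):
    print([(float(round(.055*(np.cos(t)-np.cos(th0)),4)),float(round(.055*(np.sin(t)-np.sin(th0)),4))) for t in th0+.1*np.arange(1,10)])"
```

```text
opening: 0.0233
finger_force: 30.0
t 10.65 [-0.0535  0.0056  0.0021] r 0.053762335088089086 th 3.036407649722795 F(u,y,a) -4.275050163430177 21.26987686364584 -7.286505408473395 tang -20.703479130747624 rad 6.484571502975252 open 0.023314278392154327
opening: 0.0229
finger_force: 30.0
t 11.65 [-0.039  -0.0375  0.0022] r 0.054091865991581146 th 3.906838656481914 F(u,y,a) -4.140078973971636 1.8696123713541515 2.4716191101586475 tang -4.216592546418685 rad 1.6899856884982543 open 0.022875237188582007
opening: 0.023
finger_force: 30.0
t 12.65 [ 0.0006 -0.0549  0.0021] r 0.054894946761862816 th 4.722287190642348 F(u,y,a) -2.201832388164779 -4.219000964600846 5.23254537783891 tang -2.244262099766361 rad 4.19658463901618 open 0.022997632750024862
[(0.0055, 0.0003), (0.0109, 0.0011), (0.0162, 0.0025), (0.0214, 0.0044), (0.0263, 0.0068), (0.031, 0.0097), (0.0354, 0.0131), (0.0394, 0.0169), (0.043, 0.021)]
```

Scaled: 0.0394 m is 0.0985, 0.0354 m is 0.0885.

```bash
echo '0.0138 0.0008 0 0 0 0 | 0.0273 0.0028 0 0 0 0 | 0.0405 0.0063 0 0 0 0 | 0.0535 0.011 0 0 0 0 | 0.0658 0.017 0 0 0 0 | 0.0775 0.0243 0 0 0 0 | 0.0885 0.0328 0 0 0 0 | 0.0985 0.0423 0 0 0 0' > next.json && python3 steer.py next.json|tail -2
echo '0.009 0.0103 0 0 0 0 | 0.009 0.0103 0 0 0 0 | 0.009 0.0103 0 0 0 0' > next.json && python3 steer.py next.json|tail -2; python3 chk.py
python3 - <<'E'
from plant import robot, eyes, hand_in
import cv2,numpy as np
f=eyes.read_camera("top")["frame"][:,:,::-1];g=eyes.read_camera("scene")["frame"][:,:,::-1]
r=lambda x:cv2.resize(x,(400,400),interpolation=cv2.INTER_CUBIC)
cv2.imwrite("pics/t2.png",np.uint8(255*(np.hstack([r(f[140:290,240:390]),r(g[190:320,270:400])])/255.)**.6))
E
```

```text
opening: 0.0233
finger_force: 30.0
opening: 0.0228
finger_force: 30.0
t 14.025 [ 0.0452 -0.0331  0.002 ] r 0.05602777689316853 th 5.651841176046814 F(u,y,a) 3.926691992385681 -1.9667541639027704 10.280916589817902 tang 0.7292175858724623 rad 4.330735925538413 open 0.02280512465928657
```

View pics/t2.png

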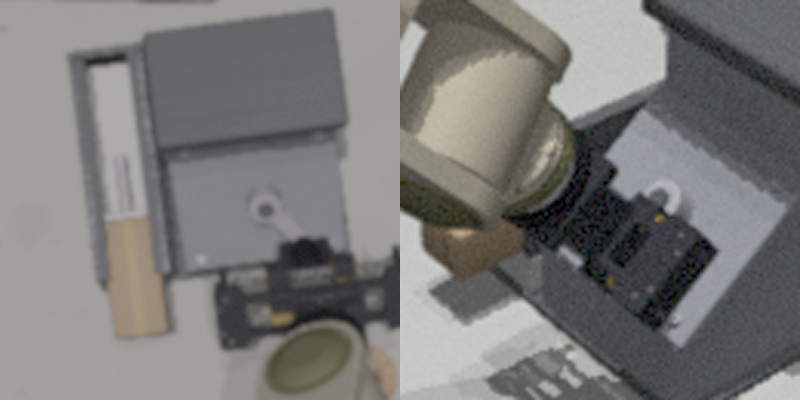

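The carton's projecting end is at about (112,337)-(168,331) in the left crop. The left wall's front end is at (100,281).

```bash
cat > m.py <<'E'
from h import *
f=cv2.cvtColor(eyes.read_camera("top")["frame"],cv2.COLOR_RGB2HSV)
m=cv2.inRange(f,(8,70,60),(25,255,255));m[:140]=0;m[300:]=0;m[:,:255]=0;m[:,320:]=0
n,L,S,C=cv2.connectedComponentsWithStats(m);i=1+np.argmax(S[1:,4]);print(S[i],C[i])
ys,xs=np.nonzero(L==i);P=np.array([onz(top,(x,y),.085) for x,y in zip(xs,ys)])@F
print("carton feeder x",np.percentile(P[:,0],[1,99]),"y",np.percentile(P[:,1],[3,97]),"mid y front",[ (np.round(x,3),np.round(P[abs(P[:,0]-x)<.006][:,1].min(),4),np.round(P[abs(P[:,0]-x)<.006][:,1].max(),4)) for x in np.arange(P[:,0].min()+.005,P[:,0].max(),.015)])
E
python3 m.py; python3 - <<'E'
from h import *
cc=lambda x,y:((x+.5)/2.6667-.5+240,(y+.5)/2.6667-.5+140)
for p,z in [((112,337),.085),((168,331),.085),((100,283),.092),((165,275),.092)]:print(onz(top,cc(*p),z)@F)
# deck front from initial picture: wall front ends in crop a
for p in [(90,400),(187,385)]:print(onz(top,ca(*p),.092)@F)
for p in [(97,380),(158,375)]:print("carton0",onz(top,ca(*p),.085)@F)
H=np.array([.5438,.0927,.1577]);print(H@F)
E
```

```text
[280 222  23  45 766] [290.1345 245.1554]
carton feeder x [0.4633 0.5764] y [0.146  0.1934] mid y front [(np.float64(0.467), np.float64(0.144), np.float64(0.1957)), (np.float64(0.482), np.float64(0.143), np.float64(0.195)), (np.float64(0.497), np.float64(0.143), np.float64(0.1957)), (np.float64(0.512), np.float64(0.144), np.float64(0.1981)), (np.float64(0.527), np.float64(0.151), np.float64(0.1921)), (np.float64(0.542), np.float64(0.151), np.float64(0.1931)), (np.float64(0.557), np.float64(0.152), np.float64(0.1935)), (np.float64(0.572), np.float64(0.1513), np.float64(0.1921))]
[0.4638 0.2002 0.085 ]
[0.4626 0.1435 0.085 ]
[0.519  0.2048 0.092 ]
[0.5185 0.139  0.092 ]
[0.5172 0.2011 0.092 ]
[0.5189 0.131  0.092 ]
carton0 [0.5312 0.1951 0.085 ]
carton0 [0.5291 0.1512 0.085 ]
[0.5508 0.0308 0.1577]
```

The carton projects about 57 mm (x' .463 against the deck edge at .519), and the crank reads 11.93. Next I release and retreat along the knob's axis.

```bash
echo '0 0 0 0 0 0 | 0 0 0 0 0 0' > next.json && python3 steer.py next.json 0.06|tail -2; echo '0 0 -0.05 0 0 0 | 0 0 -0.125 0 0 0 | 0 0 -0.2125 0 0 0 | 0 0 -0.2125 0 0 0' > next.json && python3 steer.py next.json|head -2
python3 - <<'E'
from h import *
RD=np.c_[F@[-1,0,0],F@[0,1,0],[0,0,-1]]
go(F@[.490,.171,.20],RD)
E
python3 m.py
```

```text
opening: 0.0409
finger_force: 0.0
time: 14.92
tool_pos: [0.4331, 0.0479, 0.2366]
t 14.925 shift [-0.0205  0.1722  0.0624] rv [-0.0009  0.6682  0.0036] dist 0.18429419942564748
[280 222  23  45 763] [290.1612 245.1678]
carton feeder x [0.4636 0.5764] y [0.1456 0.1934] mid y front [(np.float64(0.467), np.float64(0.144), np.float64(0.1957)), (np.float64(0.482), np.float64(0.1427), np.float64(0.195)), (np.float64(0.497), np.float64(0.143), np.float64(0.1957)), (np.float64(0.512), np.float64(0.144), np.float64(0.1981)), (np.float64(0.527), np.float64(0.151), np.float64(0.1921)), (np.float64(0.542), np.float64(0.1513), np.float64(0.1928)), (np.float64(0.557), np.float64(0.152), np.float64(0.1935)), (np.float64(0.572), np.float64(0.1526), np.float64(0.1918))]
```

Scaled: 0.172 m is 0.43, 0.05 m is 0.125, 0.668 rad is 0.334.

```bash
echo '-0.005 0.125 0.0125 0 0.06 0 | -0.0125 0.25 0.05 0 0.125 0 | -0.025 0.35 0.075 0 0.2 0 | -0.0375 0.4 0.125 0 0.265 0 | -0.0513 0.43 0.155 0 0.334 0.002 | -0.0513 0.43 0.155 0 0.334 0.002 | -0.0513 0.43 0.155 0 0.334 0.002' > next.json && python3 steer.py next.json 0.075
python3 - <<'E'
from h import *
RD=np.c_[F@[-1,0,0],F@[0,1,0],[0,0,-1]]
go(F@[.490,.171,.128],RD)
s=robot.get_state();c=eyes.read_camera("wrist");T=np.linalg.inv(c["tool_from_camera"])
def pw(X):
    X=s["eef_rot"].T@(X-s["tool_pos"]);X=T@np.r_[X,1]
    th=np.arctan2(np.hypot(X[0],X[1]),X[2]);d=X[:2]/np.hypot(X[0],X[1]);return c["mtx"][[0,1],2]+c["mtx"][0,0]*th*d
f=c["frame"][:,:,::-1].copy()
for X in [(.463,.1435,.085),(.463,.1985,.085),(.519,.171,.04),(.519,.133,.092),(.519,.209,.092)]:
    p=pw(F@X);print(p);cv2.drawMarker(f,tuple(int(round(v)) for v in p),(0,0,255),0,8)
cv2.imwrite("pics/w3.png",f)
E
```

```text
time: 15.85
tool_pos: [0.467, 0.2247, 0.1981]
eef_rot: [[-0.994, -0.112, -0.003], [-0.112, 0.994, 0.001], [0.002, 0.001, -1.0]]
wrist_force: [-0.3, 0.4, -1.0]
opening: 0.0751
finger_force: 0.0
t 15.85 shift [-0.0008  0.0003  0.0701] rv [ 0.0012 -0.0024 -0.0004] dist 0.07006905944900485
[268.5703 208.6391]
[369.8228 208.5181]
[319.3521 272.337 ]
[253.5198 306.4802]
[385.1642 306.3313]
```

View pics/w3.png

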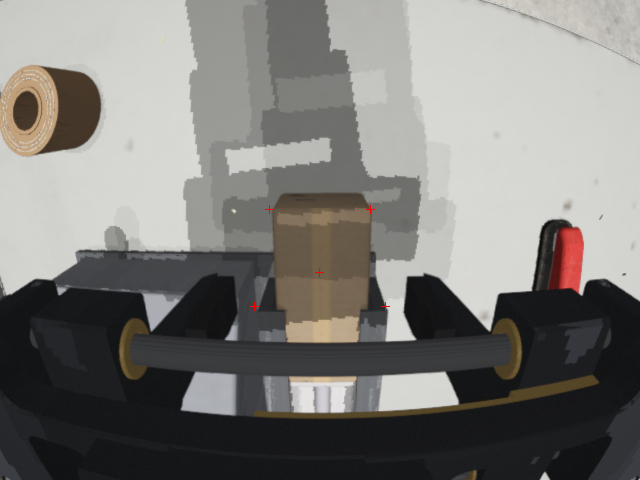

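The carton front's top corners are at (273,209) and (370,209), and the wall ends at row ~308. That matches within 1.5 mm, so I descend and grip.

Scaled: 0.07 m is 0.175, -0.001 m is -0.0025, 0.001 rad is 0.0005.

```bash
echo '-0.0025 0.0025 0.075 0.0005 -0.001 0 | -0.0025 0.0025 0.1375 0.0005 -0.001 0 | -0.0025 0.0025 0.175 0.0005 -0.001 0 | -0.0025 0.0025 0.175 0.0005 -0.001 0' > next.json && python3 steer.py next.json|head -2; echo '0 0 0 0 0 0 | 0 0 0 0 0 0 | 0 0 0 0 0 0 | 0 0 0 0 0 0' > next.json && python3 steer.py next.json 0.03
```

```text
time: 16.4
tool_pos: [0.4678, 0.2258, 0.1289]
time: 16.9
tool_pos: [0.4683, 0.2262, 0.1297]
eef_rot: [[-0.994, -0.112, 0.0], [-0.112, 0.994, -0.0], [-0.0, -0.0, -1.0]]
wrist_force: [-1.7, -1.2, 6.7]
opening: 0.0547
finger_force: 30.0
```

Scaled: 0.07 m is 0.175, 0.06 m is 0.15.

```bash
echo '0.0125 0 0 0 0 0 | 0.03 0 0 0 0 0 | 0.05 0 0 0 0 0 | 0.075 0 0 0 0 0 | 0.1 0 0 0 0 0 | 0.125 0 0 0 0 0 | 0.15 0 0 0 0 0 | 0.175 0 0 0 0 0' > next.json && python3 steer.py next.json; python3 m.py
```

```text
time: 17.9
tool_pos: [0.397, 0.2181, 0.1285]
eef_rot: [[-0.994, -0.112, -0.004], [-0.112, 0.994, -0.001], [0.004, -0.001, -1.0]]
wrist_force: [0.6, -0.7, -2.1]
opening: 0.0551
finger_force: 30.0
[282 248  20  17 262] [291.2939 255.4885]
carton feeder x [0.4693 0.5064] y [0.1457 0.1947] mid y front [(np.float64(0.473), np.float64(0.146), np.float64(0.1957)), (np.float64(0.488), np.float64(0.1443), np.float64(0.196)), (np.float64(0.503), np.float64(0.1433), np.float64(0.195))]
```

Scaled: -0.1 m is -0.25, -0.08 m is -0.2.

```bash
echo '0.025 0 0 0 0 0 | 0.05 0 0 0 0 0 | 0.0625 0 -0.05 0 0 0 | 0.0625 0 -0.125 0 0 0 | 0.0625 0 -0.2 0 0 0 | 0.0625 0 -0.25 0 0 0 | 0.0625 0 -0.25 0 0 0' > next.json && python3 steer.py next.json
cat >> h.py <<'E'
def tgt(c,ps,off,z):
    d=np.array([np.cos(ps),np.sin(ps),0]);P=np.r_[c,z]-off*d
    return P,np.c_[-d,[-d[1],d[0],0],[0,0,-1]]
E
python3 -c "
from h import *
go(*tgt([.530,-.1672],.194,.0315,.228))"
```

```text
time: 18.82
tool_pos: [0.3738, 0.2157, 0.2298]
eef_rot: [[-0.994, -0.112, 0.001], [-0.112, 0.994, 0.0], [-0.001, -0.0, -1.0]]
wrist_force: [0.2, -0.8, -2.2]
opening: 0.055
finger_force: 30.0
t 18.825 shift [-0.0809 -0.4005  0.002 ] rv [-0.0001  0.0013 -0.0816] dist 0.4086163653972275
```

The manual's scale: shifts go in shares of 0.4 m and turns go in shares of 2 rad. Converting my numbers, -0.34 m is -0.85, -0.31 m is -0.775, -0.08 rad is -0.04.

```bash
echo '0 -0.0625 0 0 0 0 | 0 -0.175 0 0 0 0 | 0 -0.3 0 0 0 0 | 0 -0.425 0 0 0 0 | 0 -0.55 0 0 0 -0.01 | 0 -0.675 0 0 0 -0.02 | -0.025 -0.775 0 0 0 -0.03 | -0.05 -0.85 0 0 0 -0.04' > next.json && python3 steer.py next.json
echo '-0.05 -0.05 0 0 0 0 | -0.1 -0.1125 0 0 0 0 | -0.1375 -0.15 0 0 0 0 | -0.1375 -0.15 0 0 0 0 | -0.1375 -0.15 0 0 0 0' > next.json && python3 steer.py next.json
python3 - <<'E'
from h import *
go(*tgt([.530,-.1672],.194,.0315,.228))
s=robot.get_state();c=eyes.read_camera("wrist");T=np.linalg.inv(c["tool_from_camera"])
def pw(X):
    X=s["eef_rot"].T@(X-s["tool_pos"]);X=T@np.r_[X,1]
    th=np.arctan2(np.hypot(X[0],X[1]),X[2]);d=X[:2]/np.hypot(X[0],X[1]);return c["mtx"][[0,1],2]+c["mtx"][0,0]*th*d
f=c["frame"][:,:,::-1].copy()
d=np.array([.981,.193,0]);n=np.array([-.193,.981,0])
for i in(-1,1):
  for j in (-1,1):
    p=pw(np.array([.53,-.1672,.022])+.07*i*d+.035*j*n);print(p);cv2.drawMarker(f,tuple(int(round(v)) for v in p),(0,0,255),0,8)
g=eyes.read_camera("scene")["frame"][:,:,::-1]
cv2.imwrite("pics/w4.png",np.vstack([cv2.resize(f,(800,600))[100:400],cv2.resize(g[260:410,280:680],(0,0),fx=2,fy=2) if 0 else cv2.resize(g[260:420,240:640],(800,300))]))
E
```

```text
time: 19.82
tool_pos: [0.4315, -0.1215, 0.228]
eef_rot: [[-0.982, -0.19, -0.002], [-0.19, 0.982, 0.0], [0.002, 0.001, -1.0]]
wrist_force: [0.1, 0.2, -1.3]
opening: 0.0551
finger_force: 30.0
time: 20.45
tool_pos: [0.4965, -0.1678, 0.2284]
eef_rot: [[-0.982, -0.191, -0.002], [-0.191, 0.982, 0.0], [0.002, 0.001, -1.0]]
wrist_force: [-0.8, -0.1, -1.0]
opening: 0.0551
finger_force: 30.0
t 20.45 shift [-0.0015 -0.0059  0.0004] rv [ 0.0009 -0.0024 -0.0015] dist 0.00606359832305642
[266.8458 169.1714]
[356.1505 168.7448]
[274.0895 326.1447]
[351.7562 326.2107]
```

View pics/w4.png

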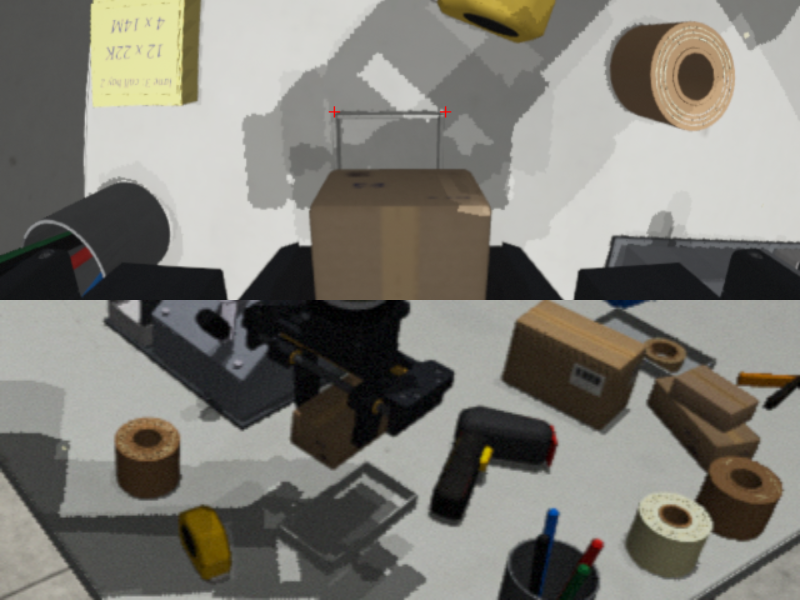

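The carton is held squarely, with its front top edge at row 244 (offset 30.7 mm). The tray's front corners are within 1 mm of prediction, so I align and lower.

Scaled: 0.118 m is 0.295, -0.006 m is -0.015, -0.001 rad is -0.0005.

```bash
echo '-0.0025 -0.015 0 0.0005 -0.001 -0.0005 | -0.0025 -0.015 0.075 0.0005 -0.001 -0.0005 | -0.0025 -0.015 0.15 0.0005 -0.001 -0.0005 | -0.0025 -0.015 0.225 0.0005 -0.001 -0.0005 | -0.0025 -0.015 0.27 0.0005 -0.001 -0.0005 | -0.0025 -0.015 0.295 0.0005 -0.001 -0.0005 | -0.0025 -0.015 0.295 0.0005 -0.001 -0.0005' > next.json && python3 steer.py next.json
python3 - <<'E'
from h import *
go(*tgt([.530,-.1672],.194,.031,.0915))
f=eyes.read_camera("top")["frame"][:,:,::-1];g=eyes.read_camera("scene")["frame"][:,:,::-1]
r=lambda x:cv2.resize(x,(400,400),interpolation=cv2.INTER_CUBIC)
cv2.imwrite("pics/t5.png",np.uint8(255*(np.hstack([r(f[180:280,385:485]),r(g[300:420,350:470])])/255.)**.6))
E
```

```text
time: 21.42
tool_pos: [0.4992, -0.1743, 0.1111]
eef_rot: [[-0.981, -0.192, 0.001], [-0.192, 0.981, -0.001], [-0.001, -0.001, -1.0]]
wrist_force: [0.9, -0.7, -1.9]
opening: 0.055
finger_force: 30.0
t 21.425 shift [-0.0005  0.001   0.0196] rv [-0.0011  0.0008 -0.0007] dist 0.019668673857422162
```

View pics/t5.png

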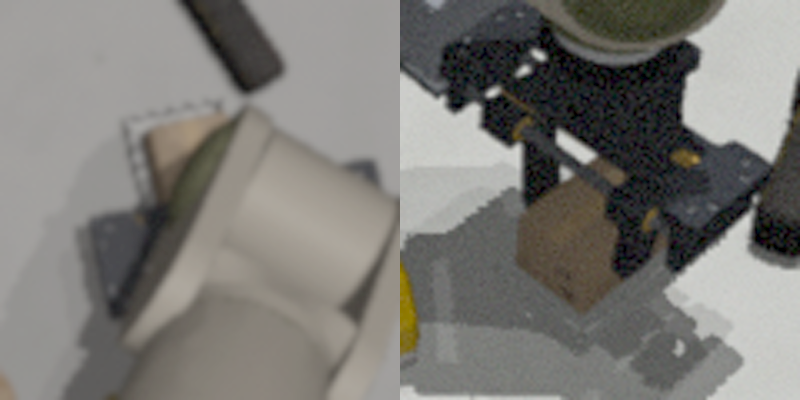

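In the left crop the carton's rear-left corner is at about (148,133), with the tray's outer corner at (125,118). The rear edge runs to about (225,113), against the tray edge at (218,101). I'll compare these numerically.

```bash
python3 - <<'E'
from h import *
q=lambda x,y:((x+.5)/4-.5+385,(y+.5)/4-.5+180)
d=np.array([.981,.193,0]);n=np.array([-.193,.981,0]);c=np.array([.53,-.1672,0])
for nm,p,z in[("carton rl",(148,133),.0675),("carton rr-edge",(225,114),.0675),("carton left low",(160,190),.0675),("tray rl",(125,118),.022),("tray rear",(218,101),.022),("tray left",(145,195),.022)]:
    X=onz(top,q(*p),z)-c;print(nm,X@d,X@n)
E
```

```text
carton rl 0.05352478867217122 0.027500824636836486
carton rr-edge 0.0552564350028036 -0.02637979306568382
carton left low 0.013876392349299708 0.028051534042313732
tray rl 0.07042863157668232 0.032702514886574836
tray rear 0.06849026480900197 -0.03352452791641531
tray left 0.014609310789456374 0.03085138547262832
```

Scaled: 0.016 m is 0.04, -0.003 m is -0.0075.

```bash
echo '-0.0075 0 0.0075 0 0 0 | -0.0075 0 0.02 0 0 0 | -0.0075 0 0.0325 0 0 0 | -0.0075 0 0.04 0 0 0 | -0.0075 0 0.04 0 0 0' > next.json && python3 steer.py next.json; echo '0 0 0.0025 0 0 0 | 0 0 0.005 0 0 0 | 0 0 0.005 0 0 0' > next.json && python3 steer.py next.json
```

```text
time: 22.15
tool_pos: [0.5022, -0.1736, 0.095]
eef_rot: [[-0.981, -0.192, 0.001], [-0.192, 0.981, -0.001], [-0.001, -0.001, -1.0]]
wrist_force: [-1.0, 0.3, -0.4]
opening: 0.0551
finger_force: 30.0
time: 22.52
tool_pos: [0.5023, -0.1736, 0.0932]
eef_rot: [[-0.981, -0.192, 0.001], [-0.192, 0.981, -0.001], [-0.001, -0.001, -1.0]]
wrist_force: [-0.8, 0.4, -1.1]
opening: 0.055
finger_force: 30.0
```

Scaled: 0.001 m is 0.0025, 0.0005 m is 0.0013.

```bash
echo '0 0 0.0013 0 0 0 | 0 0 0.0025 0 0 0 | 0 0 0.0025 0 0 0' > next.json && python3 steer.py next.json|grep -E "pos|wrist"; echo '0 0 0.0013 0 0 0 | 0 0 0.0025 0 0 0 | 0 0 0.0025 0 0 0' > next.json && python3 steer.py next.json|grep -E "pos|wrist"
```

```text
tool_pos: [0.5023, -0.1736, 0.0924]
wrist_force: [-1.1, 0.7, 0.5]
tool_pos: [0.5023, -0.1737, 0.0923]
wrist_force: [-5.0, 2.0, 11.1]
```

Contact is at the floor height. I ease off, then open.

Scaled: -0.0006 m is -0.0015.

```bash
echo '0 0 -0.0015 0 0 0 | 0 0 -0.0015 0 0 0' > next.json && python3 steer.py next.json|grep -E "pos|wrist"; echo '0 0 0 0 0 0 | 0 0 0 0 0 0 | 0 0 0 0 0 0' > next.json && python3 steer.py next.json 0.072|tail -3; echo '0 0 -0.025 0 0 0 | 0 0 -0.075 0 0 0 | 0 0 -0.175 0 0 0 | 0 0 -0.3 0 0 0 | 0.125 0 -0.4 0 0 0 | 0.25 0 -0.45 0 0 0 | 0.35 0 -0.5 0 0 0 | 0.35 0 -0.5 0 0 0' > next.json && python3 steer.py next.json
python3 - <<'E'
from h import *
f=eyes.read_camera("top")["frame"][:,:,::-1];g=eyes.read_camera("scene")["frame"][:,:,::-1]
r=lambda x:cv2.resize(x,(400,400),interpolation=cv2.INTER_CUBIC)
cv2.imwrite("pics/t6.png",np.uint8(255*(np.hstack([r(f[140:310,300:470]),r(g[230:430,270:470])])/255.)**.6))
E
```

```text
tool_pos: [0.5023, -0.1737, 0.0923]
wrist_force: [-3.5, 1.5, 7.1]
wrist_force: [-0.0, -0.3, -0.9]
opening: 0.0721
finger_force: 0.0
time: 24.9
tool_pos: [0.3635, -0.2008, 0.2936]
eef_rot: [[-0.982, -0.19, 0.004], [-0.19, 0.982, -0.004], [-0.003, -0.005, -1.0]]
wrist_force: [0.1, 0.3, 0.6]
opening: 0.0717
finger_force: 0.0
```

View pics/t6.png

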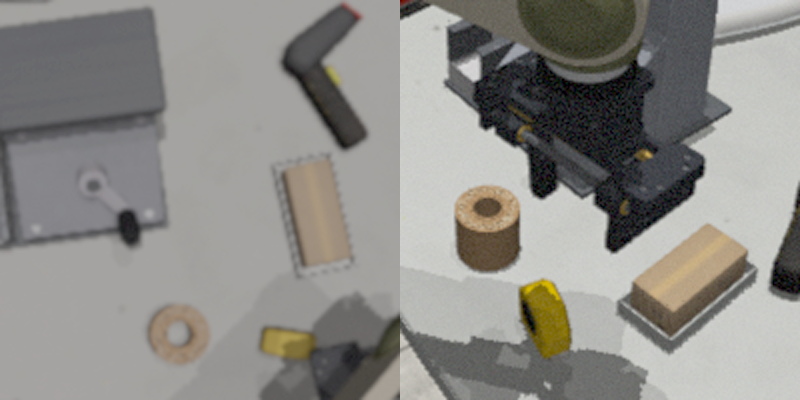

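The final view shows the carton flat inside the tray (left crop, (285-350, 155-270)). The crank knob is at (128,228) as I left it, the roll and tape measure haven't moved, and the gripper is clear.

```bash
python3 -c "
from plant import robot, eyes, hand_in
print(hand_in())"
```

```text
the job is handed in; nothing more can be done
None
```

I cranked the feeder until the carton stuck out about 57 mm, released the crank and left it there, and set the carton flat in the metal tray; the job was handed in at about 25 s, and I never touched the roll, tape measure or stapler.

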